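# Stand the matching riser column on the calibration stand

## Task

The grey stand needs a third riser column on its empty rubber pad. Of the three spare columns lying on the bench, take the one of the same length as the two already on the stand, and stand it upright on its end in the middle of the empty pad, either end up, setting it down without dropping it, and let go. Leave the other spares, the gauge, the oil jar and the spanner where they are.

Things in the scene. Friction and masses are not known exactly. Their poses are not given: they have to be found in the camera images.
- stand: fixed grey plate 220 (x) by 230 (y) mm, 9 mm thick, with three black rubber pads 68 mm across, 3 mm thick: an empty one at x -65, y 0 mm (robot side), two at x +65, y +72 and -72 mm carrying upright octagonal columns already fixed there, 95 mm long, 40 mm across flats, tops 107 mm above the bench. Origin: centre of its underside, on the bench; z up
- free_pad (a point): centre of the top of the empty rubber pad, 12 mm above the bench; axes as the stand's
- short_spare: loose octagonal aluminium column 70 mm long, 40 mm across flats, about 0.25 kg, a small dark bore in each flat end; too short for the stand. It lies on the bench on a flat, another flat upright on either side. Origin: its centre, 20 mm above the bench while lying. Its own x axis runs along its length; both ends are alike
- middle_spare: loose octagonal aluminium column 95 mm long, 40 mm across flats, about 0.34 kg, a small dark bore in each flat end; the same length as the two columns on the stand. It lies on the bench on a flat, another flat upright on either side. Origin: its centre, 20 mm above the bench while lying. Its own x axis runs along its length; both ends are alike
- long_spare: loose octagonal aluminium column 120 mm long, 40 mm across flats, about 0.43 kg, a small dark bore in each flat end; too long for the stand. It lies on the bench on a flat, another flat upright on either side. Origin: its centre, 20 mm above the bench while lying. Its own x axis runs along its length; both ends are alike
- gauge: loose round pressure gauge lying on its back, 76 mm across and 32 mm high, white dial upward, with an 18 mm brass stem reaching 58 mm from its centre along its own -x; bystander. Origin: centre of its underside
- oil_jar: loose amber jar with a black cap, 56 mm across, 85 mm high, standing; bystander. Origin: centre of its underside
- spanner: loose steel spanner lying flat, 170 mm long along its own x; bystander. Origin: under its middle
Things that resemble listed ones, but are neither listed nor needed, are in the scene too. Leave any red or yellow look-alike of the middle_spare alone.

How it is judged:
By the outcome, as a careful person would: the job done as asked, in the order asked, and still so for the second after the job is handed in, with the robot touching nothing.
It also fails if it takes over 38 s, if anything falls off the work surface, if the arm or the gripper's body presses on something with over 40 N, if the wrist force passes 120 N, or if a joint passes its speed limit or range.

## Robot

A 6-joint arm with a two-finger parallel gripper is mounted at the origin on the work surface. World frame = base frame: x ahead of the robot, y to its left, z up, the work surface at z = 0. Lengths are in m, angles in rad, forces in N, time in s.
With the tool pointing down it reaches from about 0.4 to 0.825 m from the base axis. Payload 7 kg.
Tool frame: the origin (TCP) lies on the mounting face of the last link; the fingertips stand bot.tip_reach ahead of it and the grasp point (between the pads) lies 155 mm ahead of it (bot.tip_reach is the distance from the TCP to the fingertips, in m); z points along the fingers, y is the line along which they close (so a half turn about z gives the same grasp; the last joint's range is limited). The gripper opens to 85 mm and grips with 20 to 120 N. Pads are 22 mm wide; open, the fingers measure 114 mm over their backs; the gripper's body (76 mm by 85 mm) begins 54 mm behind the grasp point. The pads swing forward as they close: fully open they stand 13 mm farther back than shut.
Start: joints at [-0.989, 0.359, 0.012, 0, -1.224, -0.288], TCP at [0.195, -0.646, 0.405] pointing down, gripper open.
Joint ranges: [-3.07, 3.07], [-1.43, 2.12], [-1.02, 1.25], [-3.03, 1.67], [-3.05, -0], [-3.03, 3.03]. Speed limits (rad/s): [2.39, 2.39, 3.01, 3.14, 3.14, 3.14].

## Interface

Orientations are given as a unit quaternion [w, x, y, z].
In Python, from bench import bot, optics gives the robot as it stands.
- The arm moves only by the tool apply_moves, never from a script. Its argument "commands" is a list of rows, each a list of 2 entries, a list of its own where there are three numbers: the shift along the tool's x, y, z in m, then the turn, a rotation vector about the tool's x, y, z in degrees. A call has 1 to 10 rows; each row is the pose to reach, as a shift and turn from the pose commanded when the call began, along the tool's axes at that moment; what a row does not reach only later rows make up. A row lasts 1/8 s, in which the tool goes at most 62.5 mm and 10.7 degrees, less where a joint would pass 70% of its speed; a pose out of reach is approached as far as the arm can. A call with a gripper value outside its range is refused whole. "jaw" is the finger opening in m, from 0 to 0.0854, set as the call begins (left out, the last holds). The fingers move at their own pace and stop on an object; the grip force is fixed at half the most. Time passes only in rows, so rows that repeat a pose let the fingers close. It gives the time, the measured TCP pose, the force, the opening and the grip force at its end, in the units of the state.
- bot.get_state(): the state, without advancing time (a new reading comes with each control period).
- optics.get_image(name): name is "scene" or "top" or "wrist"; returns the picture (400x640x3 uint8, red, green, blue); there is no depth.
- optics.camera_info(name): a dict with "fx", "fy", "cx", "cy" (pixels), "distortion" ([k1, k2, p1, p2, k3] as OpenCV has them; the pictures are not rectified), "extrinsics" (4x4, takes a point from world to camera coordinates). Camera axes: x right, y down, z forward; pixel columns grow to the right and rows downward; lengths in m; the calibration is good to about 2 mm. A picture is of the moment at which its call begins: read the wrist's pose just before it. camera_info takes no time and is no camera call; for the wrist camera it gives the pose at the moment of the call.
- bot.hand_in(): hands the job in; it is judged then, once.
The state is a dict: "t": time; "joints": joint angles; "qvel": joint speeds; "joint_efforts": joint torques, N m; "ee_pos": TCP position; "tool_rot": TCP orientation; "force": force on the tool from outside, world axes, zero at the start; "wrist_torque": the same for the moment, N m; "width": finger opening in m; "gripper_force": force on a finger pad.
Only numpy, scipy, OpenCV 4.12 (cv2) and the standard library are available. Lean on these libraries where they do the work, as an engineer would, in place of code of your own. Each camera call takes 0.05 s, during which the arm holds its last target. There are 200 camera calls.

## Working session

There is one attempt and no reset: what is moved stays moved. The work goes in short steps, Python scripts to look and compute and a tool call to move; the robot and the scene stay as the last step left them, time stands still between calls to the robot, and variables do not carry over. Pictures are saved under pics/ and viewed, at most 10 in all, crops included, and the job is handed in when it is done.

Besides the shell and the picture viewer there is one more tool, called after "Emit:" as name(argument=value, ...) on one line, values as JSON. apply_moves: Moves the arm, as the interface text tells. Its arguments: {"type":"object","properties":{"commands":{"type":"array","items":{"type":"array"}},"jaw":{"type":"number"}},"required":["commands"]}

```bash
mkdir -p pics; ls; python3 - <<'E'
from bench import bot, optics
import cv2
s=bot.get_state();print(s,bot.tip_reach)
for n in("scene","top"):
    cv2.imwrite(f"pics/{n}0.png",optics.get_image(n)[:,:,::-1]);print(optics.camera_info(n))
E
```

```text
pics
{'t': 0.0, 'joints': array([-9.88886505e-01,  3.59368596e-01,  1.10451653e-02, -3.46692615e-04,
       -1.22411383e+00, -2.88109390e-01]), 'qvel': array([ 1.66073386e-03, -9.33970293e-05, -4.72691126e-04,  1.00234556e-03,
        1.52838723e-04,  2.46982788e-04]), 'joint_efforts': array([-3.66370778e-04, -5.83320987e+01,  2.93413621e+01,  6.93665519e+00,
       -5.83365792e-03,  8.23128573e-06]), 'ee_pos': array([ 0.19541595, -0.64587869,  0.40376994]), 'tool_rot': array([-1.97954535e-04, -1.46313993e-01,  9.89237846e-01,  8.12737089e-04]), 'force': array([0.35197136, 0.02304309, 0.20500055]), 'wrist_torque': array([-0.01877313,  0.06069144, -0.04257608]), 'gripper_force': 0.0, 'width': 0.08547594450920074} 0.1734
{'fx': 399.2651228696313, 'fy': 399.2651228696313, 'cx': 318.5915077384064, 'cy': 200.44999916863924, 'distortion': array([-0.05477995,  0.        ,  0.        ,  0.        ,  0.        ]), 'extrinsics': array([[-0.67039851,  0.74159655, -0.02450294,  0.41646766],
       [ 0.43320015,  0.36437262, -0.8243605 , -0.17327739],
       [-0.6024147 , -0.56326472, -0.56553459,  1.35538416],
       [ 0.        ,  0.        ,  0.        ,  1.        ]])}
{'fx': 361.90696527372296, 'fy': 361.90696527372296, 'cx': 318.78023600136174, 'cy': 195.95024925509847, 'distortion': array([0.01403607, 0.        , 0.        , 0.        , 0.        ]), 'extrinsics': array([[-0.01776082, -0.99901724, -0.04060921, -0.03105092],
       [-0.98429461,  0.02460498, -0.17481054,  0.54865907],
       [ 0.17563793,  0.03686664, -0.98376428,  0.8089817 ],
       [ 0.        ,  0.        ,  0.        ,  1.        ]])}
```

View pics/top0.png

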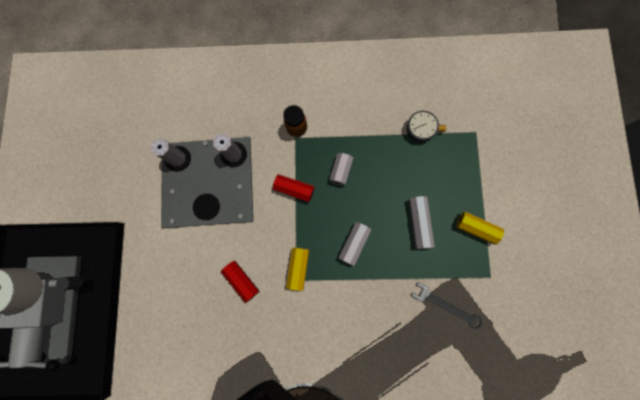

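View pics/scene0.png

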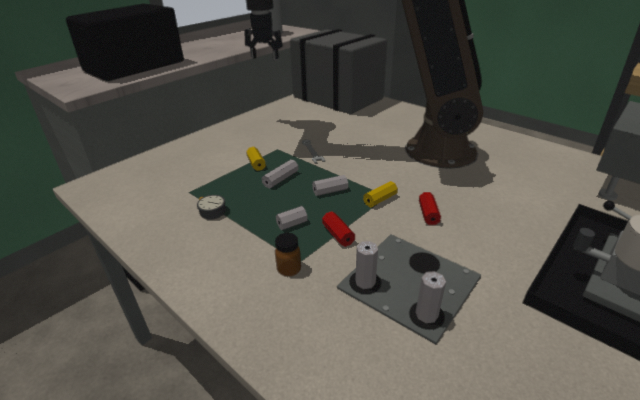

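Top view: the spares are short (342,169), middle (354,244) and long (422,222). The empty pad is at (206,206), and the fixed column tops are at (160,147) and (222,143). Scene view: the empty pad is at (424,262), the middle spare at (331,186). Next I'll measure the rough positions.

```bash
cat > h.py <<'E'
import numpy as np, cv2
from bench import bot, optics
from scipy.spatial.transform import Rotation as R
def ray(ci,px):
    K=np.array([[ci['fx'],0,ci['cx']],[0,ci['fy'],ci['cy']],[0,0,1]])
    u=cv2.undistortPoints(np.array(px,float).reshape(-1,1,2),K,np.array(ci['distortion'])).reshape(-1,2)
    E=np.array(ci['extrinsics']);Rm=E[:3,:3];c=-Rm.T@E[:3,3]
    d=np.c_[u,np.ones(len(u))]@Rm
    return c,d/np.linalg.norm(d,axis=1)[:,None]
def plane(ci,px,z):
    c,d=ray(ci,px);return c+d*((z-c[2])/d[:,2])[:,None]
def tri(ci1,p1,ci2,p2):
    c1,d1=ray(ci1,p1);c2,d2=ray(ci2,p2);out=[]
    for a,b in zip(d1,d2):
        s=np.linalg.lstsq(np.c_[a,-b],c2-c1,rcond=None)[0]
        x,y=c1+a*s[0],c2+b*s[1];out.append(np.r_[(x+y)/2,np.linalg.norm(x-y)])
    return np.array(out)
def blobs(mask,amin):
    n,l,st,ce=cv2.connectedComponentsWithStats(mask.astype(np.uint8))
    return [(l==i,ce[i],st[i,4]) for i in range(1,n) if st[i,4]>amin]
def tool():
    s=bot.get_state();q=s['tool_rot'];return s['ee_pos'],R.from_quat([q[1],q[2],q[3],q[0]])
E
cat > m1.py <<'E'
from h import *
np.set_printoptions(precision=4,suppress=True)
res={}
for n,(x0,y0,x1,y1) in (("top",(300,140,480,272)),("scene",(205,155,345,235))):
    im=cv2.imread(f"pics/{n}0.png");ci=optics.camera_info(n)
    hsv=cv2.cvtColor(im,cv2.COLOR_BGR2HSV)
    m=(hsv[...,1]<60)&(hsv[...,2]>70);w=np.zeros_like(m);w[y0:y1,x0:x1]=1
    for b,c,a in blobs(m&w,120):
        r=cv2.minAreaRect(np.argwhere(b)[:,::-1].astype(np.float32));bp=cv2.boxPoints(r)
        P=plane(ci,bp,.03);e=[P[1]-P[0],P[2]-P[1]];L=[np.linalg.norm(v) for v in e]
        v=e[int(np.argmax(L))];print(n,c,a,"ctr",P.mean(0),"len",L,"yaw",np.degrees(np.arctan2(v[1],v[0])))
        res.setdefault(n,[]).append(c)
    dk=(hsv[...,2]<40)
    w=np.zeros_like(m)
    if n=="top": w[185:225,185:230]=1
    else: w[245:280,400:450]=1
    for b,c,a in blobs(dk&w,100): print("pad",n,c,a,plane(ci,[c],.012)); res[n+"p"]=c
c1,c2=optics.camera_info("top"),optics.camera_info("scene")
print("pad tri",tri(c1,[res["topp"]],c2,[res["scenep"]]))
for a in res["top"]:
    print(a,[tri(c1,[a],c2,[b])[0] for b in res["scene"]])
# column bores (tops)
print(plane(c1,[(160,147),(222,143)],.107),plane(c2,[(367,246),(433,279)],.107))
print("wristE", optics.camera_info("wrist")["extrinsics"])
p,r=tool();E=np.eye(4);E[:3,:3]=r.as_matrix();E[:3,3]=p
print("cam in tool",np.linalg.inv(np.array(optics.camera_info("wrist")["extrinsics"])@E))
E
python3 m1.py
```

```text
top [341.9785 167.2246] 512 ctr [ 0.6216 -0.1003  0.03  ] len [np.float64(0.07617130519539202), np.float64(0.04322713712726206)] yaw -16.500977324294407
top [422.6316 221.572 ] 1007 ctr [ 0.484 -0.286  0.03 ] len [np.float64(0.04676592191544576), np.float64(0.1291184481762216)] yaw -175.22962755138485
top [355.602  242.9898] 784 ctr [ 0.4361 -0.1266  0.03  ] len [np.float64(0.10238756808001406), np.float64(0.04527843911582785)] yaw -25.728857478296575
pad top [205.9182 206.5345] 550 [[0.5346 0.2395 0.012 ]]
scene [222.2119 165.3864] 854 ctr [ 0.5808 -0.4155  0.03  ] len [np.float64(0.18546526285296228), np.float64(0.14645468198241662)] yaw -124.49948152478412
scene [327.4068 171.3964] 1057 ctr [ 0.4187 -0.1788  0.03  ] len [np.float64(0.15746916017179405), np.float64(0.2257939244946144)] yaw 39.09612898261495
scene [278.742  171.8501] 407 ctr [ 0.4874 -0.2793  0.03  ] len [np.float64(0.16633418700748948), np.float64(0.07688862207973529)] yaw -167.95766918998206
scene [212.9538 201.7269] 238 ctr [ 0.7145 -0.2958  0.03  ] len [np.float64(0.05092206707865606), np.float64(0.0681579499716
[... 1005 characters left out ...]
 0.1427])]
[355.602  242.9898] [array([ 0.5543, -0.2034,  0.1192,  0.293 ]), array([ 0.4369, -0.127 ,  0.0626,  0.0058]), array([ 0.4872, -0.1733,  0.0667,  0.1428]), array([ 0.5764, -0.2141,  0.0173,  0.3272]), array([ 0.4798, -0.1721, -0.0944,  0.1063]), array([ 0.5686, -0.2171, -0.082 ,  0.3032])]
[[0.6602 0.3169 0.107 ]
 [0.6655 0.1738 0.107 ]] [[0.6664 0.1746 0.107 ]
 [0.6624 0.3193 0.107 ]]
wristE [[-0.2888  0.9574  0.0018  0.6748]
 [ 0.9075  0.2732  0.3191 -0.0421]
 [ 0.3051  0.0938 -0.9477  0.3813]
 [ 0.      0.      0.      1.    ]]
cam in tool [[-0.0007 -0.9477 -0.3193  0.0823]
 [ 1.     -0.0008  0.0001 -0.0006]
 [-0.0003 -0.3193  0.9477  0.0302]
 [ 0.      0.      0.      1.    ]]
```

```bash
cat >> h.py <<'E'
def pose(x_az,tilt):
    """tool pointing down with x at azimuth x_az (deg), turned about its y: tilt>0 swings z towards -x, <0 towards +x"""
    a=np.radians(x_az);x=np.array([np.cos(a),np.sin(a),0]);z=np.array([0,0,-1.])
    M=np.c_[x,np.cross(z,x),z];return R.from_matrix(M)*R.from_euler('y',-tilt,degrees=True)
def delta(p,r,cmd=None):
    p0,r0=cmd or tool();s=r0.inv().apply(np.array(p)-p0)
    print("shift",np.round(s,4),"turn",np.round((r0.inv()*r).as_rotvec(degrees=True),2))
E
python3 - <<'E'
from h import *
delta([.472,-.145,.38],pose(-26,0)); print(pose(-26,30).apply([0,0,1]))
E
```

```text
shift [-0.4097  0.3994  0.0244] turn [ 5.0000e-02  1.0000e-01 -1.3717e+02]
[-0.44939702  0.21918557 -0.8660254 ]
```

Emit:
apply_moves(commands=[[[-0.41,0.4,0.024],[0,0,-137]],[[-0.41,0.4,0.024],[0,0,-137]],[[-0.41,0.4,0.024],[0,0,-137]],[[-0.41,0.4,0.024],[0,0,-137]],[[-0.41,0.4,0.024],[0,0,-137]],[[-0.41,0.4,0.024],[0,0,-137]],[[-0.41,0.4,0.024],[0,0,-137]],[[-0.41,0.4,0.024],[0,0,-137]],[[-0.41,0.4,0.024],[0,0,-137]],[[-0.41,0.4,0.024],[0,0,-137]]])

```text
t: 1.35
ee_pos: [0.4734, -0.1414, 0.3804]
tool_rot: [-0.0, 0.886, -0.463, -0.0]
force: [0.3, -0.5, 0.1]
width: 0.0854
gripper_force: 0.0
```

```bash
python3 - <<'E'
from h import *
s=bot.get_state();print(s['t'],s['joints'])
delta([.472,-.145,.38],pose(-26,0))
E
```

```text
1.35 [ 1.08241748e-01  7.71864625e-02 -4.13122335e-01 -2.58407061e-04
 -1.08071595e+00  5.00067518e-01]
shift [0.0021 0.0031 0.0004] turn [ 0.000e+00  2.000e-02 -2.915e+01]
```

Emit:
apply_moves(commands=[[[0.002,0.003,0],[0,0,-10]],[[0.002,0.003,0],[0,0,-20]],[[0.002,0.003,0],[0,0,-29]],[[0.002,0.003,0],[0,0,-29]]])

```text
t: 1.85
ee_pos: [0.4706, -0.1478, 0.3805]
tool_rot: [0.0, 0.973, -0.232, -0.0]
force: [-0.5, 0.2, -0.2]
width: 0.085
gripper_force: 0.0
```

```bash
python3 - <<'E'
from h import *
import pickle
p,r=tool();ci=optics.camera_info("wrist");im=optics.get_image("wrist")[:,:,::-1]
cv2.imwrite("pics/w1.png",im);pickle.dump((ci,p,r.as_quat()),open("w1.pkl","wb"));print(p,ci['fx'],ci['distortion'])
E
```

```text
[ 0.47057285 -0.14776827  0.3804852 ] 283.03475397455924 [-0.05001613  0.          0.          0.          0.        ]
```

View pics/w1.png

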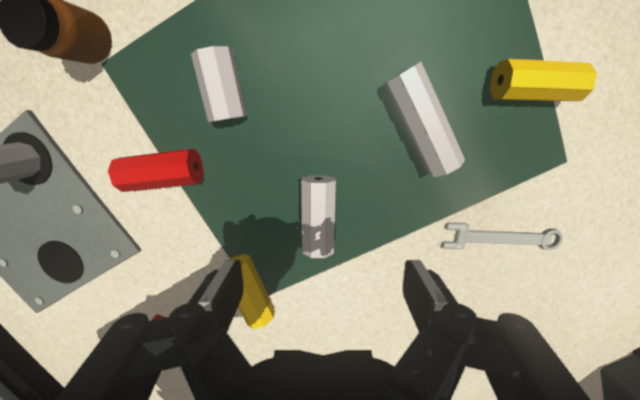

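The wrist view shows the middle spare at (318,217), axis nearly along the image columns. Its bored end is at (318,180) and its near end at row 257. The yellow decoy is at (253,290). I'll take a second view from the tilted pre-grasp pose.

```bash
cat >m2.py <<'E'
from h import *
import pickle,sys
def meas(tag,box,bbox):
    ci,p,q=pickle.load(open(tag+".pkl","rb"));im=cv2.imread(f"pics/{tag}.png")
    hsv=cv2.cvtColor(im,cv2.COLOR_BGR2HSV);x0,y0,x1,y1=box
    m=(hsv[...,1]<70)&(hsv[...,2]>45);w=np.zeros_like(m);w[y0:y1,x0:x1]=1
    b,c,a=max(blobs(cv2.morphologyEx((m&w).astype(np.uint8),cv2.MORPH_CLOSE,np.ones((7,7))),100),key=lambda t:t[2])
    rows=np.argwhere(b);ys=np.unique(rows[:,0]);
    L=[rows[rows[:,0]==y,1].min() for y in ys];Rr=[rows[rows[:,0]==y,1].max() for y in ys]
    x0,y0,x1,y1=bbox;g=im[y0:y1,x0:x1].max(2).astype(float);wt=np.clip(np.percentile(g,50)-25-g,0,None)
    yy,xx=np.mgrid[y0:y1,x0:x1];bore=[(xx*wt).sum()/wt.sum(),(yy*wt).sum()/wt.sum()]
    return ci,ys,np.array(L),np.array(Rr),bore
if __name__=="__main__":
    ci,ys,L,Rr,b=meas("w1",(290,165,345,265),(310,176,327,184))
    print(ys[0],ys[-1],list(zip(ys,L,Rr))[::8],"bore",b,plane(ci,[b],.02))
    k=slice(14,-8)
    for X,n in((L,"L"),(Rr,"R")):
        P=plane(ci,np.c_[X[k],ys[k]],.0283);f=np.polyfit(P[:,0],P[:,1],1);print(n,np.degrees(np.arctan(f[0])),np.polyval(f,.436))
    print("far/near top edges",plane(ci,[(318,186),(318,257)],.04),plane(ci,[(318,257)],.02))
    a=np.array([np.cos(np.radians(-26)),np.sin(np.radians(-26)),0]);r=pose(-26,30)
    g=np.array([.436,-.127,.025])+.022*a
    delta(g-r.apply([0,0,.155+.09]),r)
E
python3 m2.py
```

```text
165 264 [(np.int64(165), np.int64(295), np.int64(344)), (np.int64(173), np.int64(290), np.int64(344)), (np.int64(181), np.int64(291), np.int64(344)), (np.int64(189), np.int64(292), np.int64(344)), (np.int64(197), np.int64(292), np.int64(344)), (np.int64(205), np.int64(292), np.int64(344)), (np.int64(213), np.int64(290), np.int64(344)), (np.int64(221), np.int64(295), np.int64(344)), (np.int64(229), np.int64(290), np.int64(344)), (np.int64(237), np.int64(290), np.int64(344)), (np.int64(245), np.int64(290), np.int64(344)), (np.int64(253), np.int64(290), np.int64(344)), (np.int64(261), np.int64(290), np.int64(344))] bore [np.float64(317.9601593625498), np.float64(178.1284860557769)] [[ 0.4773862  -0.14564638  0.02      ]]
L -30.95832478945146 -0.0870565342128502
R -25.427708789401912 -0.15969300080331644
far/near top edges [[ 0.47329734 -0.14394251  0.04      ]
 [ 0.3927925  -0.10267802  0.04      ]] [[ 0.38303778 -0.09734185  0.02      ]]
shift [ 0.1043 -0.0053  0.1433] turn [ -0.24 -29.98  -0.92]
```

Emit:
apply_moves(commands=[[[0.02,0,0.03],[0,-6,0]],[[0.04,-0.002,0.06],[0,-12,0]],[[0.06,-0.003,0.09],[0,-18,0]],[[0.08,-0.004,0.115],[0,-24,0]],[[0.104,-0.005,0.143],[0,-30,-1]],[[0.104,-0.005,0.143],[0,-30,-1]],[[0.104,-0.005,0.143],[0,-30,-1]]])

```text
t: 2.78
ee_pos: [0.5657, -0.1902, 0.2376]
tool_rot: [-0.059, 0.942, -0.216, -0.252]
force: [0.9, 0.3, -0.1]
width: 0.0851
gripper_force: 0.0
```

```bash
python3 - <<'E'
from h import *
import pickle
p,r=tool();ci=optics.camera_info("wrist");im=optics.get_image("wrist")[:,:,::-1]
cv2.imwrite("pics/w2.png",im);pickle.dump((ci,p,r.as_quat()),open("w2.pkl","wb"));print(p,bot.get_state()['joints'])
E
python3 - <<'E'
import sys
sys.path.insert(0,'.')
E
```

```text
[ 0.56571911 -0.19020612  0.23764246] [-0.06910371  0.54911501 -0.07280089 -0.19164239 -1.43970311  1.26266752]
```

View pics/w2.png

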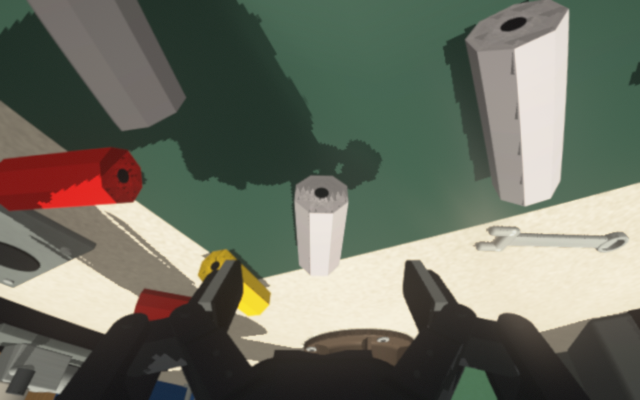

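Second view: the bore is at (321,193), the column's near bottom edge at row 274, and the yellow decoy spans (200–270, 250–315).

```bash
cat >m3.py <<'E'
from h import *
import pickle
np.set_printoptions(precision=4,suppress=True)
W={t:(pickle.load(open(t+".pkl","rb"))[0],cv2.imread(f"pics/{t}.png").astype(float)) for t in("w1","w2")}
bo={}
for t,(x0,y0,x1,y1) in(("w1",(311,176,326,183)),("w2",(309,183,334,203))):
    g=W[t][1][y0:y1,x0:x1].max(2);wt=np.clip(np.percentile(g,60)-30-g,0,None);yy,xx=np.mgrid[y0:y1,x0:x1]
    bo[t]=[(xx*wt).sum()/wt.sum(),(yy*wt).sum()/wt.sum()]
print(bo,"bore",tri(W["w1"][0],[bo["w1"]],W["w2"][0],[bo["w2"]]))
for t,(x0,y0,x1,y1) in(("w1",(285,170,350,262)),("w2",(285,170,360,280))):
    ci,im=W[t];m=np.zeros(im.shape[:2],bool);m[y0:y1,x0:x1]=1
    m&=(im[...,2]>im[...,1]*.98)&(im[...,2]-im[...,0]<.2*im[...,2])&(im[...,2]>30)
    b,c,a=max(blobs(m,100),key=lambda q:q[2]);rc=np.argwhere(b);ys=np.arange(rc[:,0].min()+(16 if t=="w1" else 40),rc[:,0].max()-12)
    Lr=np.array([[rc[rc[:,0]==y,1].min(),rc[rc[:,0]==y,1].max()] for y in ys])
    print(t,rc.min(0),rc.max(0))
    for i in(0,1):
        P=plane(ci,np.c_[Lr[:,i],ys],.0283);f=np.polyfit(P[:,0],P[:,1],1);print(np.degrees(np.arctan(f[0])),np.polyval(f,.436))
print("near bottom",plane(W["w2"][0],[(320,274)],.0),plane(W["w1"][0],[(318,257)],.03))
print("yellow",plane(W["w1"][0],[(232,255),(243,254),(273,319),(255,328)],.03))
top=cv2.imread("pics/top0.png");h=cv2.cvtColor(top,cv2.COLOR_BGR2HSV);m=(h[...,0]>18)&(h[...,0]<35)&(h[...,1]>170);m[:,330:]=0
for b,c,a in blobs(m,150):print("yellow top",plane(optics.camera_info("top"),cv2.boxPoints(cv2.minAreaRect(np.argwhere(b)[:,::-1].astype(np.float32))),.03))
E
python3 m3.py
```

```text
{'w1': [np.float64(317.96019900497515), np.float64(178.1492537313433)], 'w2': [np.float64(321.1915177826014), np.float64(192.25379863082318)]} bore [[ 0.4775 -0.1458  0.0207  0.0002]]
w1 [176 301] [257 335]
-26.92643023970291 -0.10227360459466124
-27.681171306204124 -0.146104554936556
w2 [175 285] [279 359]
-26.554125420530646 -0.10184619893615882
-11.288596613119383 -0.14570010423491608
near bottom [[ 0.3257 -0.0697  0.    ]] [[ 0.3879 -0.1     0.03  ]]
yellow [[ 0.4398 -0.003   0.03  ]
 [ 0.4347 -0.0165  0.03  ]
 [ 0.329   0.0009  0.03  ]
 [ 0.3266  0.032   0.03  ]]
yellow top [[ 0.3356  0.0396  0.03  ]
 [ 0.4311  0.0239  0.03  ]
 [ 0.4239 -0.0173  0.03  ]
 [ 0.3288 -0.0008  0.03  ]]
```

```bash
python3 - <<'E'
from h import *
r=pose(-27.3,30);g=np.array([.4549,-.1341,.025])
delta(g-r.apply([0,0,.155+.04]),r);delta(g-r.apply([0,0,.155]),r)
E
```

```text
shift [-0.0007  0.0006  0.0522] turn [ 0.53 -0.13  1.37]
shift [-0.0008  0.0002  0.0922] turn [ 0.53 -0.13  1.37]
```

Emit:
apply_moves(commands=[[[-0.001,0,0.03],[0.5,0,1.4]],[[-0.001,0,0.055],[0.5,0,1.4]],[[-0.001,0,0.075],[0.5,0,1.4]],[[-0.001,0,0.092],[0.5,0,1.4]],[[-0.001,0,0.092],[0.5,0,1.4]],[[-0.001,0,0.092],[0.5,0,1.4]]])

```text
t: 3.58
ee_pos: [0.5244, -0.1695, 0.1597]
tool_rot: [-0.061, 0.939, -0.227, -0.251]
force: [-0.1, -0.7, 0.3]
width: 0.0852
gripper_force: 0.0
```

```bash
python3 - <<'E'
from h import *
p,r=tool();print("grasp pt",p+r.apply([0,0,.155]), "target .4549,-.1341,.025", bot.get_state()['force'])
r1=pose(-27.3,30);delta(np.array([.4549,-.1341,.025])-r1.apply([0,0,.155]),r1)
E
```

```text
grasp pt [ 0.45574962 -0.1341611   0.02530336] target .4549,-.1341,.025 [-0.13129171 -0.6748877   0.28875353]
shift [-0.0002  0.0004  0.0007] turn [ 0.03 -0.12  0.07]
```

Close the jaws.

Emit:
apply_moves(commands=[[[0,0,0],[0,0,0]],[[0,0,0],[0,0,0]],[[0,0,0],[0,0,0]],[[0,0,0],[0,0,0]],[[0,0,0],[0,0,0]],[[0,0,0],[0,0,0]],[[0,0,0],[0,0,0]],[[0,0,0],[0,0,0]]], jaw=0.03)

```text
t: 4.58
ee_pos: [0.5241, -0.1695, 0.1589]
tool_rot: [-0.061, 0.939, -0.227, -0.251]
force: [1.9, -0.3, 4.6]
width: 0.0389
gripper_force: 61.2
```

```bash
python3 - <<'E'
from h import *
p,r=tool();u=r.inv();print(u.apply([0,0,1]))
print("lift .15 (world z) in tool:",u.apply([0,0,.15]))
# carry pose above the pad: x azimuth = radial
P=np.array([.535,.2415]);
for az in (0,15,24): 
    rr=pose(az,-60); print(az,np.r_[P,.2335]-rr.apply([0,0,.155]))
print(optics.camera_info("wrist")['cx'])
E
```

```text
[-4.99267826e-01  7.82264989e-06 -8.66447712e-01]
lift .15 (world z) in tool: [-7.48901738e-02  1.17339748e-06 -1.29967157e-01]
0 [0.40076606 0.2415     0.311     ]
15 [0.40533997 0.2067577  0.311     ]
24 [0.4123712  0.18690214 0.311     ]
322.5192844679177
```

Emit:
apply_moves(commands=[[[-0.01,0,-0.017],[0,0,0]],[[-0.03,0,-0.052],[0,0,0]],[[-0.06,0,-0.104],[0,0,0]],[[-0.09,0,-0.156],[0,0,0]],[[-0.09,0,-0.156],[0,0,0]]])

```text
t: 5.2
ee_pos: [0.5245, -0.1698, 0.3445]
tool_rot: [-0.061, 0.94, -0.227, -0.247]
force: [0.6, 0.1, -3.8]
width: 0.0392
gripper_force: 61.3
```

```bash
python3 - <<'E'
from h import *
s=bot.get_state();print(s['width'],s['gripper_force'],s['force'],s['joints'])
print("down in place"); delta(tool()[0],pose(-27.3,0))
rr=pose(20,-60);delta(np.array([.535,.2415,.2335])-rr.apply([0,0,.155]),rr)
rr=pose(0,-15);delta(np.array([.48,.04,.26])-rr.apply([0,0,.155]),rr)
E
```

```text
0.03923757878055743 61.286649950779974 [ 0.55130088  0.1116807  -3.79648723] [-0.04472427  0.37749391 -0.07746536 -0.20893209 -1.58863662  1.18803154]
down in place
shift [0. 0. 0.] turn [-0.14 29.45  0.12]
shift [-0.2182 -0.2719  0.1626] turn [ 13.56  83.83 -50.3 ]
shift [-0.1809 -0.148   0.0278] turn [ -3.67  43.56 -27.66]
```

Emit:
apply_moves(commands=[[[-0.036,-0.03,0.006],[-0.7,8.7,-5.5]],[[-0.072,-0.06,0.011],[-1.5,17.4,-11]],[[-0.108,-0.09,0.017],[-2.2,26.1,-16.6]],[[-0.145,-0.118,0.022],[-3,34.8,-22]],[[-0.181,-0.148,0.028],[-3.7,43.6,-27.7]],[[-0.181,-0.148,0.028],[-3.7,43.6,-27.7]]])

```text
t: 5.95
ee_pos: [0.4365, 0.0422, 0.4046]
tool_rot: [-0.001, 0.992, 0.004, 0.127]
force: [-0.3, -0.4, -4.7]
width: 0.039
gripper_force: 61.6
```

```bash
python3 - <<'E'
from h import *
s=bot.get_state();print(s['width'],s['gripper_force'],s['force'],s['joints'])
rr=pose(20,-60);delta(np.array([.535,.2415,.2]) -rr.apply([0,0,.155]),rr)
E
```

```text
0.038979034194834936 61.63441913668066 [-0.31098985 -0.37457386 -4.71231548] [ 0.61335282 -0.13598118 -0.65081087  0.18959366 -0.85386601  0.85564647]
shift [-0.0574 -0.1535  0.1165] turn [ 12.08  44.98 -15.97]
```

Emit:
apply_moves(commands=[[[-0.011,-0.031,0.023],[2.4,9,-3.2]],[[-0.023,-0.061,0.047],[4.8,18,-6.4]],[[-0.034,-0.092,0.07],[7.2,27,-9.6]],[[-0.046,-0.123,0.093],[9.7,36,-12.8]],[[-0.057,-0.153,0.117],[12.1,45,-16]],[[-0.057,-0.153,0.117],[12.1,45,-16]],[[-0.057,-0.153,0.117],[12.1,45,-16]],[[-0.057,-0.153,0.117],[12.1,45,-16]]])

```text
t: 6.95
ee_pos: [0.3936, 0.2076, 0.4907]
tool_rot: [-0.057, 0.89, 0.142, 0.429]
force: [1.0, 1.1, -3.8]
width: 0.0387
gripper_force: 63.3
```

```bash
python3 - <<'E'
from h import *
s=bot.get_state();print(s['width'],s['gripper_force'],s['force'],s['joints'])
p,r=tool();print("gp",p+r.apply([0,0,.155]),r.as_matrix())
rr=pose(20,-60);delta(np.array([.535,.2415,.2]) -rr.apply([0,0,.155]),rr)
for n in("scene","top"): cv2.imwrite(f"pics/{n}1.png",optics.get_image(n)[:,:,::-1])
a=cv2.imread("pics/scene1.png")[60:380,280:600];b=cv2.imread("pics/top1.png")[80:400,100:420]
cv2.imwrite("pics/hold1.png",np.hstack([a,b]))
E
```

```text
0.038733639217392674 63.30489801708609 [ 1.00317534  1.06135423 -3.82390008] [ 0.52659543 -0.31000773 -1.01705445  1.66534204 -0.184097   -0.21980452]
gp [0.5094619  0.24230857 0.39376183] [[ 0.59170301  0.30194309  0.74747436]
 [ 0.20372179 -0.95311854  0.22374648]
 [ 0.77999037  0.01988535 -0.62547549]]
shift [-0.1597  0.0118  0.1421] turn [ 2.64  8.75 -0.43]
```

View pics/hold1.png

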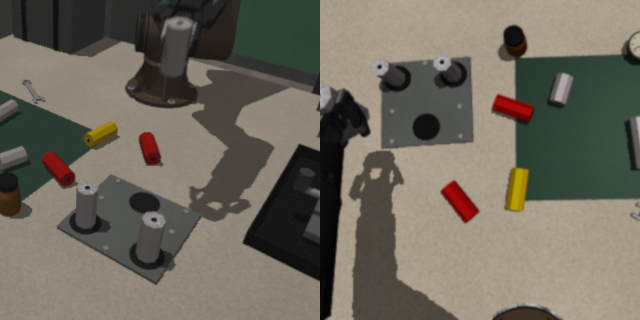

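The carry pose ran into the j3 and j4 limits, and the column is held at about the right attitude. I'll fit the arm's kinematics from the logged states and pick a reachable approach direction.

```bash
cat > kin.py <<'E'
from h import *
import itertools
from scipy.optimize import least_squares
np.set_printoptions(precision=3,suppress=True)
J=np.array([[-.98889,.35937,.01105,-.00035,-1.22411,-.28811],[.10824,.07719,-.41312,-.00026,-1.08072,.50007],
[-.0691,.54912,-.0728,-.19164,-1.4397,1.26267],[-.04472,.37749,-.07747,-.20893,-1.58864,1.18803],
[.61335,-.13598,-.65081,.18959,-.85387,.85565],[.5266,-.31,-1.01705,1.66534,-.1841,-.2198]])
P=np.array([[.19542,-.64588,.40377],[.4734,-.1414,.3804],[.56572,-.19021,.23764],[.5245,-.1698,.3445],[.4365,.0422,.4046],[.3936,.2076,.4907]])
Q=np.array([[0,-.1463,.9892,.0008],[0,.886,-.463,0],[-.059,.942,-.216,-.252],[-.061,.94,-.227,-.247],[-.001,.992,.004,.127],[-.057,.89,.142,.429]])[:,[1,2,3,0]]
def rots(q,s4,s6):
    A=R.from_euler('z',q[0]);B=A*R.from_euler('y',q[1]);C=B*R.from_euler('y',-q[2])
    D=C*R.from_euler('x',s4*q[3]);E=D*R.from_euler('y',-q[4]);return A,B,C,D,E,E*R.from_euler('x',s6*q[5])
best=None
for s4,s6 in itertools.product((1,-1),(1,-1)):
    X=[rots(q,s4,s6)[5].inv()*R.from_quat(o) for q,o in zip(J,Q)]
    m=R.concatenate(X).mean();e=max((m.inv()*x).magnitude() for x in X)
    if best is None or e<best[0]:best=(e,s4,s6,m)
e,s4,s6,T6=best
def cols(q):
    A,B,C,D,E,_=[r.as_matrix() for r in rots(q,s4,s6)]
    return np.c_[A,B[:,[0,2]],C[:,[0,2]],E[:,0]]
M=np.vstack([cols(q) for q in J]);par=np.linalg.lstsq(M,P.ravel(),rcond=None)[0]
def fk(q): return cols(q)@par,rots(q,s4,s6)[5]*T6
lo=np.array([-3.07,-1.43,-1.02,-3.03,-3.05,-3.03])+.03;hi=np.array([3.07,2.12,1.25,1.67,0,3.03])-.03
def ik(p,r,q0):
    f=lambda q:np.r_[(fk(q)[0]-p)*10,(fk(q)[1].inv()*r).as_rotvec()*3]
    s=least_squares(f,np.clip(q0,lo+1e-3,hi-1e-3),bounds=(lo,hi));return s.x,np.abs(s.fun).max()
def wrist(q): return fk(q)[0]-par[-1]*rots(q,s4,s6)[4].as_matrix()[:,0]
if __name__=="__main__":
    print("rot err",np.degrees(e),s4,s6,"par",par,"pos err",np.abs(M@par-P.ravel()).max())
    g=np.array([.535,.2415,.0815]);rng=np.random.default_rng(0)
    for az in range(-180,180,20):
        r=pose(az,-60);S=[]
        for k in range(14):
            q,c=ik(g-r.apply([0,0,.155]),r,rng.uniform(lo,hi))
            if c<.02 and not any(np.abs(q-t).max()<.1 for t in S):S.append(q)
        for q in S:print(az,q,"wrist",wrist(q))
E
python3 kin.py
```

```text
rot err 0.1247656122753467 -1 -1 par [ 0.047 -0.154  0.176  0.171  0.454  0.232  0.061  0.157] pos err 0.16151218738712614
-100 [ 0.919  0.993  0.554  0.473 -2.076 -1.075] wrist [0.582 0.508 0.237]
-80 [ 1.026  0.79  -0.073  0.608 -1.615 -1.127] wrist [0.488 0.508 0.237]
-60 [ 1.123  0.657 -0.537  0.843 -1.282 -1.248] wrist [0.4   0.476 0.237]
-40 [ 1.199  0.568 -0.96   1.222 -1.062 -1.524] wrist [0.328 0.415 0.237]
100 [ 0.226  0.613 -0.721 -1.485 -1.052 -1.844] wrist [ 0.582 -0.025  0.237]
120 [ 0.244  0.728 -0.279 -1.057 -1.272 -2.138] wrist [0.67  0.007 0.237]
140 [ 0.3    0.89   0.24  -0.818 -1.643 -2.306] wrist [0.742 0.068 0.237]
```

```bash
cat > t.py <<'E'
from kin import *
def full(q):
    A,B,C,D,E,F=[r.as_matrix() for r in rots(q,s4,s6)]
    return dict(Ax=A[:,0],Ay=A[:,1],Az=A[:,2],Bx=B[:,0],Bz=B[:,2],Cx=C[:,0],Cz=C[:,2],Dz=D[:,2],Ey=E[:,1],Ex=E[:,0],Ez=E[:,2],Fy=F[:,1],Fz=F[:,2])
base=['Ay','Az','Bz','Cx','Ex']
opt=['Ax','Bx','Cz','Dz','Ey','Ez','Fy','Fz']
out=[]
for n in range(4):
    for ex in itertools.combinations(opt,n):
        k=base+list(ex);M=np.vstack([np.array([full(q)[c] for c in k]).T for q in J])
        p=np.linalg.lstsq(M,P.ravel(),rcond=None)[0];out.append((np.abs(M@p-P.ravel()).max(),k,p))
for o in sorted(out,key=lambda o:o[0])[:6]:print(*o)
E
python3 t.py
```

```text
0.000330638171012948 ['Ay', 'Az', 'Bz', 'Cx', 'Ex', 'Ax', 'Bx', 'Ey'] [ 0.     0.2    0.602  0.466  0.2   -0.003  0.001 -0.192]
0.0004833443118679448 ['Ay', 'Az', 'Bz', 'Cx', 'Ex', 'Ax', 'Ey', 'Fy'] [ 0.     0.2    0.602  0.466  0.2   -0.003 -0.192 -0.   ]
0.0005430584682460105 ['Ay', 'Az', 'Bz', 'Cx', 'Ex', 'Ax', 'Dz', 'Ey'] [ 0.     0.2    0.602  0.467  0.2   -0.002 -0.001 -0.192]
0.0005598612947446124 ['Ay', 'Az', 'Bz', 'Cx', 'Ex', 'Ax', 'Cz', 'Ey'] [ 0.     0.198  0.603  0.466  0.2   -0.003  0.001 -0.192]
0.00058929822948528 ['Ay', 'Az', 'Bz', 'Cx', 'Ex', 'Ax', 'Ey', 'Fz'] [ 0.     0.199  0.603  0.466  0.2   -0.002 -0.192 -0.   ]
0.0006535108075434171 ['Ay', 'Az', 'Bz', 'Cx', 'Ex', 'Ax', 'Ey', 'Ez'] [ 0.     0.199  0.602  0.466  0.2   -0.002 -0.192 -0.   ]
```

```bash
python3 - <<'E'
s=open('kin.py').read()
s=s.replace("np.c_[A,B[:,[0,2]],C[:,[0,2]],E[:,0]]","np.c_[A[:,[2]],B[:,2],C[:,0],E[:,0],E[:,1]]")
s=s.replace("def wrist(q): return fk(q)[0]-par[-1]*rots(q,s4,s6)[4].as_matrix()[:,0]","""def wrist(q):
    E=rots(q,s4,s6)[4].as_matrix();w=fk(q)[0]-par[3]*E[:,0];return np.r_[w,w-par[4]*E[:,1]]""")
open('kin.py','w').write(s)
E
python3 kin.py
```

```text
rot err 0.1247656122753467 -1 -1 par [ 0.198  0.602  0.464  0.2   -0.192] pos err 0.000940789674254483
-180 [ 0.477  0.947  0.463 -0.461 -2.037 -2.042] wrist [0.842 0.242 0.259 0.799 0.412 0.334]
-160 [ 0.608  0.977  0.446 -0.253 -2.059 -1.823] wrist [0.824 0.347 0.259 0.738 0.513 0.3  ]
-140 [ 0.736  0.969  0.336 -0.035 -1.984 -1.604] wrist [0.77  0.439 0.259 0.645 0.584 0.264]
-120 [ 0.858  0.925  0.149  0.17  -1.831 -1.431] wrist [0.689 0.508 0.259 0.531 0.614 0.236]
-100 [ 0.972  0.853 -0.09   0.366 -1.629 -1.326] wrist [0.588 0.544 0.259 0.409 0.599 0.219]
-80 [ 1.069  0.763 -0.368  0.583 -1.405 -1.297] wrist [0.482 0.544 0.259 0.295 0.538 0.214]
-60 [ 1.12   0.66  -0.671  0.881 -1.192 -1.357] wrist [0.381 0.508 0.259 0.209 0.432 0.224]
-40 [ 1.046  0.552 -0.961  1.366 -1.058 -1.505] wrist [0.299 0.439 0.259 0.172 0.296 0.248]
40 [-0.128  0.407 -0.698 -2.011 -0.781 -2.059] wrist [ 0.3    0.044  0.259  0.443 -0.057  0.337]
60 [-0.066  0.436 -0.485 -1.573 -0.89  -2.345] wrist [ 0.381 -0.025  0.259  0.534 -0.035  0.375]
80 [-0.017  0.516 -0.295 -1.291 -1.098 -2.441] wrist [ 0.482 -0.061  0.259  0.616 -0.011  0.386]
100 [ 0.047  0.612 -0.102 -1.088 -1.324 -2.454] wrist [ 0.588 -0.061  0.259  0.695  0.033  0.387]
120 [ 0.132  0.711  0.088 -0.928 -1.548 -2.419] wrist [ 0.689 -0.025  0.259  0.763  0.101  0.384]
140 [ 0.234  0.805  0.259 -0.785 -1.754 -2.343] wrist [0.771 0.044 0.259 0.808 0.192 0.375]
160 [ 0.35   0.886  0.393 -0.636 -1.926 -2.219] wrist [0.824 0.136 0.259 0.822 0.3   0.359]
```

```bash
cat > plan.py <<'E'
from kin import *
def rows(q0,q1,n,cmd):
    """tool-frame rows of a joint-linear path, relative to cmd pose"""
    p0,r0=cmd
    for k in range(1,n+1):
        p,r=fk(q0+(q1-q0)*k/n);s=r0.inv().apply(p-p0);t=(r0.inv()*r).as_rotvec(degrees=True)
        print(k,[list(np.round(s,3)),list(np.round(t,1))],"gp",p+r.apply([0,0,.155]),"col low",(p+r.apply([0,0,.155])-.07*r.apply([.866,0,-.5])))
E
python3 - <<'E'
from plan import *
print("now err",fk(bot.get_state()['joints'])[0]-tool()[0])
qm=np.array([.61335,-.13598,-.65081,.18959,-.85387,.85565]);delta(*fk(qm))
g=np.array([.535,.2415,.2015])
for az in(60,70):
    r=pose(az,-60);q,c=ik(g-r.apply([0,0,.155]),r,[-.03,.45,-.4,-1.43,-1,-2.4]);print(az,q,c)
rows(qm,q,20,fk(qm))
E
```

```text
now err [-0. -0. -0.]
shift [-0.077  0.17   0.05 ] turn [ -8.59 -36.83  15.34]
60 [ 0.042  0.164 -0.424 -1.357 -0.846 -2.789] 7.355782649653975e-13
70 [ 0.022  0.232 -0.341 -1.27  -1.007 -2.757] 8.243405957841787e-15
1 [[np.float64(-0.007), np.float64(0.005), np.float64(0.012)], [np.float64(1.4), np.float64(-2.6), np.float64(14.7)]] gp [0.466 0.042 0.239] col low [0.416 0.058 0.193]
2 [[np.float64(-0.013), np.float64(0.009), np.float64(0.024)], [np.float64(2.4), np.float64(-5.5), np.float64(29.4)]] gp [0.456 0.043 0.225] col low [0.41  0.075 0.183]
3 [[np.float64(-0.02), np.float64(0.012), np.float64(0.036)], [np.float64(3.0), np.float64(-8.6), np.float64(44.1)]] gp [0.447 0.046 0.212] col low [0.408 0.092 0.176]
4 [[np.float64(-0.027), np.float64(0.013), np.float64(0.047)], [np.float64(3.3), np.float64(-11.9), np.float64(58.7)]] gp [0.439 0.052 0.2  ] col low [0.409 0.108 0.17 ]
5 [[np.float64(-0.033), np.float64(0.013), np.float64(0.057)], [np.float64(3.1), np.float64(-15.5), np.float64(73.2)]] gp [0.431 0.059 0.189] col low [0.414 0.122 0.165]
6 [[np.float64(-0.039), np.float64(0.
[... 1852 characters left out ...]
0.193 0.114]
17 [[np.float64(-0.02), np.float64(-0.057), np.float64(0.13)], [np.float64(32.5), np.float64(44.9), np.float64(-100.2)]] gp [0.476 0.215 0.173] col low [0.51  0.203 0.114]
18 [[np.float64(-0.008), np.float64(-0.063), np.float64(0.132)], [np.float64(36.0), np.float64(43.2), np.float64(-85.6)]] gp [0.493 0.226 0.181] col low [0.516 0.214 0.116]
19 [[np.float64(0.005), np.float64(-0.069), np.float64(0.134)], [np.float64(39.5), np.float64(41.5), np.float64(-71.1)]] gp [0.513 0.235 0.191] col low [0.524 0.228 0.122]
20 [[np.float64(0.02), np.float64(-0.073), np.float64(0.135)], [np.float64(43.1), np.float64(39.6), np.float64(-56.7)]] gp [0.535 0.241 0.202] col low [0.535 0.242 0.132]
```

Emit:
apply_moves(commands=[[[-0.01,0.021,0.006],[-1.1,-4.6,1.9]],[[-0.019,0.043,0.013],[-2.1,-9.2,3.8]],[[-0.029,0.064,0.019],[-3.2,-13.8,5.7]],[[-0.039,0.085,0.025],[-4.3,-18.4,7.7]],[[-0.048,0.106,0.031],[-5.4,-23,9.6]],[[-0.058,0.128,0.038],[-6.4,-27.6,11.5]],[[-0.067,0.149,0.044],[-7.5,-32.2,13.4]],[[-0.077,0.17,0.05],[-8.6,-36.8,15.3]],[[-0.077,0.17,0.05],[-8.6,-36.8,15.3]]])

```text
t: 8.18
ee_pos: [0.4375, 0.0409, 0.4011]
tool_rot: [0.001, 0.992, 0.002, 0.122]
force: [0.2, 0.9, -3.8]
width: 0.039
gripper_force: 63.1
```

```bash
python3 - <<'E'
from plan import *
s=bot.get_state();q0=s['joints'];print(q0,s['width'],s['gripper_force'])
qT=np.array([.022,.232,-.341,-1.27,-1.007,-2.757])
if q0[3]<.8: rows(q0,q0+(qT-q0)/3,10,tool())
E
```

```text
[ 0.608 -0.128 -0.65   0.186 -0.855  0.859] 0.039024376157116535 63.12177440500818
1 [[np.float64(-0.004), np.float64(0.004), np.float64(0.008)], [np.float64(1.0), np.float64(-1.7), np.float64(9.8)]] gp [0.469 0.04  0.24 ] col low [0.418 0.051 0.194]
2 [[np.float64(-0.009), np.float64(0.007), np.float64(0.016)], [np.float64(1.8), np.float64(-3.6), np.float64(19.6)]] gp [0.462 0.04  0.231] col low [0.412 0.062 0.187]
3 [[np.float64(-0.013), np.float64(0.009), np.float64(0.024)], [np.float64(2.5), np.float64(-5.5), np.float64(29.4)]] gp [0.456 0.042 0.222] col low [0.409 0.073 0.18 ]
4 [[np.float64(-0.018), np.float64(0.011), np.float64(0.032)], [np.float64(2.9), np.float64(-7.5), np.float64(39.2)]] gp [0.45  0.044 0.213] col low [0.407 0.085 0.175]
5 [[np.float64(-0.022), np.float64(0.012), np.float64(0.039)], [np.float64(3.3), np.float64(-9.6), np.float64(48.9)]] gp [0.444 0.047 0.205] col low [0.407 0.096 0.171]
6 [[np.float64(-0.027), np.float64(0.013), np.float64(0.046)], [np.float64(3.4), np.float64(-11.9), np.float64(58.7)]] gp [0.438 0.051 0.197] col low [0.409 0.107 0.167]
7 [[np.float64(-0.031), np.float64(0.012), np.float64(0.053)], [np.float64(3.4), np.float64(-14.2), np.float64(68.3)]] gp [0.433 0.055 0.19 ] col low [0.412 0.117 0.164]
8 [[np.float64(-0.035), np.float64(0.012), np.float64(0.06)], [np.float64(3.1), np.float64(-16.7), np.float64(78.0)]] gp [0.428 0.061 0.184] col low [0.416 0.126 0.161]
9 [[np.float64(-0.038), np.float64(0.01), np.float64(0.066)], [np.float64(2.7), np.float64(-19.3), np.float64(87.6)]] gp [0.424 0.067 0.178] col low [0.422 0.134 0.158]
10 [[np.float64(-0.042), np.float64(0.009), np.float64(0.072)], [np.float64(2.0), np.float64(-22.1), np.float64(97.2)]] gp [0.421 0.074 0.172] col low [0.428 0.142 0.155]
```

Emit:
apply_moves(commands=[[[-0.004,0.004,0.008],[1,-1.7,9.8]],[[-0.009,0.007,0.016],[1.8,-3.6,19.6]],[[-0.013,0.009,0.024],[2.5,-5.5,29.4]],[[-0.018,0.011,0.032],[2.9,-7.5,39.2]],[[-0.022,0.012,0.039],[3.3,-9.6,48.9]],[[-0.027,0.013,0.046],[3.4,-11.9,58.7]],[[-0.031,0.012,0.053],[3.4,-14.2,68.3]],[[-0.035,0.012,0.06],[3.1,-16.7,78]],[[-0.038,0.01,0.066],[2.7,-19.3,87.6]],[[-0.042,0.009,0.072],[2,-22.1,97.2]]])

```text
t: 9.43
ee_pos: [0.4141, 0.033, 0.3224]
tool_rot: [0.108, -0.662, 0.736, 0.088]
force: [0.0, 0.6, -3.9]
width: 0.0388
gripper_force: 63.2
```

```bash
python3 - <<'E'
from plan import *
s=bot.get_state();q0=s['joints'];print(q0,s['width'],s['gripper_force'])
qT=np.array([.022,.232,-.341,-1.27,-1.007,-2.757])
rows(q0,q0+(qT-q0)/2,10,tool())
E
```

```text
[ 0.414 -0.011 -0.548 -0.301 -0.904 -0.349] 0.03876614078086645 63.172555323690176
1 [[np.float64(-0.0), np.float64(0.002), np.float64(0.007)], [np.float64(-0.9), np.float64(-1.9), np.float64(9.7)]] gp [0.418 0.083 0.168] col low [0.435 0.149 0.154]
2 [[np.float64(-0.001), np.float64(0.003), np.float64(0.013)], [np.float64(-2.0), np.float64(-3.7), np.float64(19.4)]] gp [0.415 0.091 0.164] col low [0.442 0.154 0.151]
3 [[np.float64(-0.003), np.float64(0.004), np.float64(0.019)], [np.float64(-3.3), np.float64(-5.4), np.float64(29.1)]] gp [0.414 0.099 0.161] col low [0.449 0.158 0.148]
4 [[np.float64(-0.005), np.float64(0.005), np.float64(0.025)], [np.float64(-4.8), np.float64(-7.1), np.float64(38.7)]] gp [0.413 0.108 0.158] col low [0.456 0.162 0.144]
5 [[np.float64(-0.007), np.float64(0.005), np.float64(0.031)], [np.float64(-6.5), np.float64(-8.6), np.float64(48.3)]] gp [0.414 0.117 0.156] col low [0.463 0.165 0.141]
6 [[np.float64(-0.01), np.float64(0.005), np.float64(0.036)], [np.float64(-8.4), np.float64(-10.1), np.float64(57.8)]] gp [0.415 0.127 0.154] col low [0.47  0.167 0.138]
7 [[np.float64(-0.014), np.float64(0.004), np.float64(0.041)], [np.float64(-10.6), np.float64(-11.6), np.float64(67.3)]] gp [0.417 0.137 0.153] col low [0.476 0.169 0.134]
8 [[np.float64(-0.018), np.float64(0.003), np.float64(0.045)], [np.float64(-13.1), np.float64(-12.9), np.float64(76.7)]] gp [0.42  0.147 0.153] col low [0.481 0.171 0.13 ]
9 [[np.float64(-0.022), np.float64(0.001), np.float64(0.05)], [np.float64(-15.8), np.float64(-14.1), np.float64(86.0)]] gp [0.424 0.156 0.154] col low [0.486 0.173 0.126]
10 [[np.float64(-0.026), np.float64(-0.002), np.float64(0.054)], [np.float64(-18.8), np.float64(-15.2), np.float64(95.2)]] gp [0.429 0.166 0.155] col low [0.491 0.176 0.123]
```

Emit:
apply_moves(commands=[[[0,0.002,0.007],[-0.9,-1.9,9.7]],[[-0.001,0.003,0.013],[-2,-3.7,19.4]],[[-0.003,0.004,0.019],[-3.3,-5.4,29.1]],[[-0.005,0.005,0.025],[-4.8,-7.1,38.7]],[[-0.007,0.005,0.031],[-6.5,-8.6,48.3]],[[-0.01,0.005,0.036],[-8.4,-10.1,57.8]],[[-0.014,0.004,0.041],[-10.6,-11.6,67.3]],[[-0.018,0.003,0.045],[-13.1,-12.9,76.7]],[[-0.022,0.001,0.05],[-15.8,-14.1,86]],[[-0.026,-0.002,0.054],[-18.8,-15.2,95.2]]])

```text
t: 10.68
ee_pos: [0.4209, 0.0722, 0.2776]
tool_rot: [-0.005, 0.101, 0.942, 0.32]
force: [0.0, -0.3, -4.3]
width: 0.0385
gripper_force: 63.3
```

```bash
python3 - <<'E'
from plan import *
s=bot.get_state();q0=s['joints'];print(q0,s['width'],s['gripper_force'])
qT=np.array([.022,.232,-.341,-1.27,-1.007,-2.757])
rows(q0,qT,10,tool())
E
```

```text
[ 0.216  0.113 -0.443 -0.786 -0.957 -1.55 ] 0.03851471044303151 63.2761698612012
1 [[np.float64(-0.003), np.float64(0.003), np.float64(0.005)], [np.float64(-2.4), np.float64(-0.3), np.float64(9.4)]] gp [0.436 0.176 0.156] col low [0.495 0.179 0.119]
2 [[np.float64(-0.006), np.float64(0.007), np.float64(0.009)], [np.float64(-4.8), np.float64(-0.2), np.float64(18.8)]] gp [0.443 0.185 0.159] col low [0.498 0.183 0.116]
3 [[np.float64(-0.011), np.float64(0.012), np.float64(0.014)], [np.float64(-7.3), np.float64(0.0), np.float64(28.2)]] gp [0.451 0.194 0.162] col low [0.502 0.187 0.114]
4 [[np.float64(-0.015), np.float64(0.016), np.float64(0.017)], [np.float64(-9.8), np.float64(0.6), np.float64(37.5)]] gp [0.46  0.203 0.166] col low [0.505 0.193 0.113]
5 [[np.float64(-0.021), np.float64(0.021), np.float64(0.021)], [np.float64(-12.4), np.float64(1.4), np.float64(46.7)]] gp [0.47  0.211 0.17 ] col low [0.508 0.199 0.113]
6 [[np.float64(-0.027), np.float64(0.026), np.float64(0.023)], [np.float64(-15.1), np.float64(2.5), np.float64(55.8)]] gp [0.481 0.219 0.175] col low [0.512 0.206 0.114]
7 [[np.float64(-0.034), np.float64(0.031), np.float64(0.026)], [np.float64(-17.7), np.float64(4.0), np.float64(64.9)]] gp [0.493 0.226 0.181] col low [0.516 0.214 0.116]
8 [[np.float64(-0.041), np.float64(0.037), np.float64(0.027)], [np.float64(-20.5), np.float64(5.8), np.float64(73.8)]] gp [0.506 0.232 0.187] col low [0.521 0.223 0.119]
9 [[np.float64(-0.049), np.float64(0.042), np.float64(0.028)], [np.float64(-23.2), np.float64(8.0), np.float64(82.7)]] gp [0.52  0.237 0.194] col low [0.527 0.232 0.125]
10 [[np.float64(-0.058), np.float64(0.047), np.float64(0.029)], [np.float64(-25.9), np.float64(10.5), np.float64(91.4)]] gp [0.535 0.242 0.201] col low [0.535 0.241 0.131]
```

Emit:
apply_moves(commands=[[[-0.003,0.003,0.005],[-2.4,-0.3,9.4]],[[-0.006,0.007,0.009],[-4.8,-0.2,18.8]],[[-0.011,0.012,0.014],[-7.3,0,28.2]],[[-0.015,0.016,0.017],[-9.8,0.6,37.5]],[[-0.021,0.021,0.021],[-12.4,1.4,46.7]],[[-0.027,0.026,0.023],[-15.1,2.5,55.8]],[[-0.034,0.031,0.026],[-17.7,4,64.9]],[[-0.041,0.037,0.027],[-20.5,5.8,73.8]],[[-0.049,0.042,0.028],[-23.2,8,82.7]],[[-0.058,0.047,0.029],[-25.9,10.5,91.4]]])

```text
t: 11.92
ee_pos: [0.4883, 0.1154, 0.2787]
tool_rot: [-0.287, 0.71, 0.497, 0.409]
force: [0.8, 0.7, -3.6]
width: 0.0386
gripper_force: 63.3
```

Emit:
apply_moves(commands=[[[0,0,0],[0,0,0]],[[0,0,0],[0,0,0]]])

```text
t: 12.18
ee_pos: [0.4879, 0.1156, 0.2789]
tool_rot: [-0.286, 0.707, 0.5, 0.409]
force: [0.1, -0.2, -3.5]
width: 0.0391
gripper_force: 63.3
```

```bash
python3 - <<'E'
from plan import *
s=bot.get_state();print(s['t'],s['joints'],s['width'],s['force'])
r=pose(70,-60);delta(np.array([.535,.2415,.2015])-r.apply([0,0,.155]),r)
for n in("scene","top","wrist"): cv2.imwrite(f"pics/{n}2.png",optics.get_image(n)[:,:,::-1])
a=cv2.imread("pics/scene2.png")[80:380,300:540];b=cv2.imread("pics/top2.png")[50:350,80:320];c=cv2.imread("pics/wrist2.png")[50:350,160:480]
cv2.imwrite("pics/hold2.png",np.hstack([a,b,c]))
E
```

```text
12.175 [ 0.024  0.231 -0.342 -1.268 -1.007 -2.751] 0.03905157519132523 [ 0.077 -0.19  -3.542]
shift [0.    0.001 0.   ] turn [-0.19  0.11  0.45]
```

View pics/hold2.png

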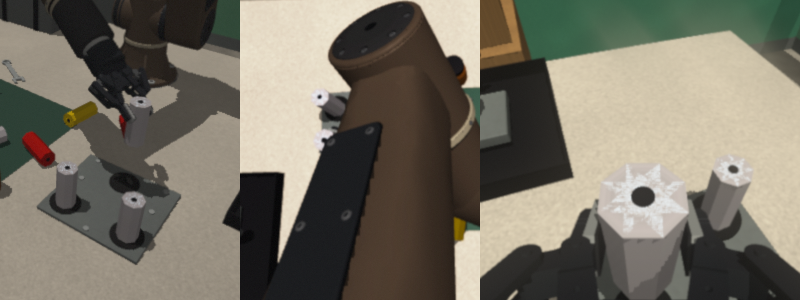

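The column hangs upright. Its top bore is at scene (439,181) and wrist (323,247), and the arm hides the top camera. I'll check its position and tilt, and refine the pad centre.

```bash
cat > m4.py <<'E'
from plan import *
def bore(f,x,y,w=9,h=7):
    im=cv2.imread(f).max(2).astype(float)[y-h:y+h+1,x-w:x+w+1];wt=np.clip(np.percentile(im,50)-40-im,0,None);yy,xx=np.mgrid[y-h:y+h+1,x-w:x+w+1]
    return [(xx*wt).sum()/wt.sum(),(yy*wt).sum()/wt.sum()]
cs,cw,ct=[optics.camera_info(n) for n in("scene","wrist","top")]
bs,bw=bore("pics/scene2.png",439,182,6,4),bore("pics/wrist2.png",323,247,20,16)
p,r=tool();gp=p+r.apply([0,0,.155]);print(bs,bw,"bore",tri(cs,[bs],cw,[bw])[0],"gp",gp)
print("wrist ray at top height .227",plane(cw,[bw],gp[2]+.0255), "bore in tool",r.inv().apply(tri(cs,[bs],cw,[bw])[0][:3]-p))
# tilt in scene: outline midline of held column vs projected vertical
im=cv2.imread("pics/scene2.png").astype(int);sat=im.max(2)-im.min(2)
for y in range(186,228,5):
    row=(im[y,405:470].max(1)>95)&(sat[y,405:470]<45);xs=np.where(row)[0]+405;print(y,xs.min() if len(xs) else 0,xs.max() if len(xs) else 0,end=" | ")
E=np.array(cs['extrinsics'])
for dz in(0,-.095):
    q,_=cv2.projectPoints(np.r_[gp[:2],gp[2]+.0255+dz].reshape(1,3),cv2.Rodrigues(E[:3,:3])[0],E[:3,3],np.array([[cs['fx'],0,cs['cx']],[0,cs['fy'],cs['cy']],[0,0,1]]),cs['distortion']);print("vertical proj",q.ravel())
# pad centre, both static views from the first pictures, ellipse of the dark disc
for n,c,(x0,y0,x1,y1) in(("top",ct,(185,185,230,225)),("scene",cs,(400,245,450,280))):
    g=cv2.imread(f"pics/{n}0.png").max(2);m=np.zeros_like(g);m[y0:y1,x0:x1]=g[y0:y1,x0:x1]<(45)
    k=max(cv2.findContours(m,cv2.RETR_EXTERNAL,cv2.CHAIN_APPROX_NONE)[0],key=cv2.contourArea);el=cv2.fitEllipse(k);print(n,el,plane(c,[el[0]],.012))
# fixed columns' top bores
f=[bore("pics/scene0.png",x,y,5,4) for x,y in((367,246),(433,279))];t=[bore("pics/top0.png",x,y,5,5) for x,y in((222,143),(160,147))]
T=tri(cs,f,ct,t);print(T);d=T[1]-T[0];d=d[:2]/np.linalg.norm(d[:2]);x=np.array([d[1],-d[0]]);print("pad from columns",T[:,:2].mean(0)-.13*x)
cv2.imwrite("pics/z2.png",cv2.resize(cv2.imread("pics/scene2.png")[165:245,395:495],None,fx=5,fy=5,interpolation=cv2.INTER_CUBIC))
E
python3 m4.py
```

```text
[np.float64(439.7680921052632), np.float64(181.59868421052633)] [np.float64(322.61600575446084), np.float64(246.25528459057475)] bore [0.536 0.247 0.225 0.001] gp [0.533 0.242 0.202]
wrist ray at top height .227 [[0.535 0.246 0.227]] bore in tool [0.022 0.001 0.148]
186 426 465 | 191 405 456 | 196 407 433 | 201 411 418 | 206 416 419 | 211 0 0 | 216 0 0 | 221 0 0 | 226 464 469 | vertical proj [438.918 179.121]
vertical proj [432.253 218.33 ]
top ((205.7943878173828, 206.47314453125), (25.253856658935547, 26.58427619934082), 55.111881256103516) [[0.535 0.24  0.012]]
scene ((423.79486083984375, 262.2979736328125), (18.678359985351562, 29.484033584594727), 97.28766632080078) [[0.538 0.242 0.012]]
[[0.669 0.176 0.106 0.001]
 [0.662 0.32  0.106 0.001]]
pad from columns [0.535 0.241]
```

View pics/z2.png

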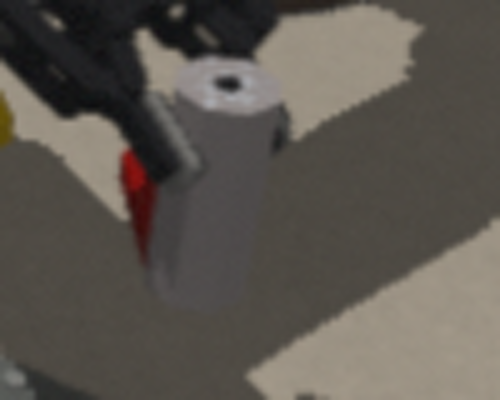

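```bash
python3 - <<'E'
from plan import *
p,r=tool();rn=pose(70,-60);print(r.apply([0,0,1]),r.apply([1,0,0]))
# turn to exact attitude, keeping column axis (gp+5mm radial) over the pad
ax=np.array([.342,.94,0])*.005
for z in(.16,.0885):delta(np.array([.5355,.241,z])-ax-rn.apply([0,0,.155]),rn)
E
```

```text
[ 0.293  0.815 -0.501] [0.165 0.473 0.866]
shift [-0.039  0.002  0.016] turn [-0.18  0.04  0.4 ]
shift [-0.101  0.001  0.052] turn [-0.18  0.04  0.4 ]
```

Emit:
apply_moves(commands=[[[-0.019,0.002,0.007],[-0.1,0,0.2]],[[-0.039,0.002,0.016],[-0.2,0,0.4]],[[-0.06,0.002,0.028],[-0.2,0,0.4]],[[-0.08,0.001,0.04],[-0.2,0,0.4]],[[-0.093,0.001,0.047],[-0.2,0,0.4]],[[-0.101,0.001,0.052],[-0.2,0,0.4]],[[-0.101,0.001,0.052],[-0.2,0,0.4]],[[-0.101,0.001,0.052],[-0.2,0,0.4]]])

```text
t: 13.32
ee_pos: [0.488, 0.1105, 0.1666]
tool_rot: [-0.287, 0.71, 0.496, 0.41]
force: [-0.1, -0.6, -3.4]
width: 0.0384
gripper_force: 63.4
```

```bash
python3 - <<'E'
from m4 import *
E
sed -i '/^cs,cw,ct/,$d' m4.py; python3 - <<'E'
from m4 import *
np.set_printoptions(precision=4,suppress=True)
p,r=tool();gp=p+r.apply([0,0,.155]);s=bot.get_state();cw=optics.camera_info("wrist")
cv2.imwrite("pics/wrist3.png",optics.get_image("wrist")[:,:,::-1]);b=bore("pics/wrist3.png",323,247,20,16)
print("gp",gp,"axis",gp+np.array([.342,.94,0])*.005,"bore",b,plane(cw,[b],gp[2]+.0255),s['force'],s['joints'],r.apply([0,0,1]),np.degrees(np.arctan2(*r.apply([0,0,1])[[1,0]])))
E
```

```text
[np.float64(439.7680921052632), np.float64(181.59868421052633)] [np.float64(322.61600575446084), np.float64(246.25528459057475)] bore [0.508 0.213 0.192 0.042] gp [0.534 0.237 0.089]
wrist ray at top height .227 [[0.536 0.24  0.115]] bore in tool [ 0.074 -0.016  0.077]
186 426 465 | 191 405 456 | 196 407 433 | 201 411 418 | 206 416 419 | 211 0 0 | 216 0 0 | 221 0 0 | 226 464 469 | vertical proj [428.548 224.148]
vertical proj [422.89  257.694]
top ((205.7943878173828, 206.47314453125), (25.253856658935547, 26.58427619934082), 55.111881256103516) [[0.535 0.24  0.012]]
scene ((423.79486083984375, 262.2979736328125), (18.678359985351562, 29.484033584594727), 97.28766632080078) [[0.538 0.242 0.012]]
[[0.669 0.176 0.106 0.001]
 [0.662 0.32  0.106 0.001]]
pad from columns [0.535 0.241]
gp [0.5341 0.2366 0.0891] axis [0.5358 0.2413 0.0891] bore [np.float64(322.5894534534535), np.float64(246.24360360360362)] [[0.5357 0.2401 0.1146]] [-0.0579 -0.5631 -3.3756] [-0.0479  0.456  -0.3902 -1.4056 -0.9943 -2.4261] [ 0.2974  0.8137 -0.4995] 69.9244430108126
```

Emit:
apply_moves(commands=[[[-0.0013,0,0.0008],[0,0,0]],[[-0.0026,0,0.0015],[0,0,0]],[[-0.0039,0,0.0022],[0,0,0]],[[-0.0048,0,0.0028],[0,0,0]],[[-0.0048,0,0.0028],[0,0,0]]])

```text
t: 14.0
ee_pos: [0.4877, 0.1105, 0.1602]
tool_rot: [-0.287, 0.71, 0.496, 0.409]
force: [0.0, -0.3, -3.4]
width: 0.039
gripper_force: 63.4
```

Emit:
apply_moves(commands=[[[-0.0006,0,0.0004],[0,0,0]],[[-0.0009,0,0.0005],[0,0,0]],[[-0.0009,0,0.0005],[0,0,0]]])

```text
t: 14.38
ee_pos: [0.4877, 0.1106, 0.1598]
tool_rot: [-0.287, 0.71, 0.496, 0.41]
force: [-3.5, -1.7, 5.1]
width: 0.0387
gripper_force: 64.1
```

Emit:
apply_moves(commands=[[[-0.0005,0,0.0003],[0,0,0]],[[-0.0005,0,0.0003],[0,0,0]]])

```text
t: 14.62
ee_pos: [0.4878, 0.1106, 0.1597]
tool_rot: [-0.287, 0.709, 0.496, 0.41]
force: [-3.2, -4.6, 9.6]
width: 0.0388
gripper_force: 64.9
```

Contact is clean at the expected height, so I'll release.

Emit:
apply_moves(commands=[[[0,0,0],[0,0,0]],[[0,0,0],[0,0,0]],[[0,0,0],[0,0,0]],[[0,0,0],[0,0,0]],[[0,0,0],[0,0,0]],[[0,0,0],[0,0,0]]], jaw=0.075)

```text
t: 15.38
ee_pos: [0.4877, 0.1105, 0.1588]
tool_rot: [-0.287, 0.71, 0.496, 0.41]
force: [0.7, 1.3, -0.1]
width: 0.0749
gripper_force: 0.0
```

Emit:
apply_moves(commands=[[[0,0,-0.01],[0,0,0]],[[0,0,-0.025],[0,0,0]],[[0,0,-0.05],[0,0,0]],[[0,0,-0.08],[0,0,0]],[[0,0,-0.12],[0,0,0]],[[0,0,-0.12],[0,0,0]],[[0,0,-0.12],[0,0,0]]])

```text
t: 16.25
ee_pos: [0.4518, 0.0122, 0.2194]
tool_rot: [-0.286, 0.71, 0.496, 0.41]
force: [-1.1, 0.3, 0.2]
width: 0.0751
gripper_force: 0.0
```

```bash
python3 - <<'E'
from h import *
for n in("scene","top","wrist"): cv2.imwrite(f"pics/{n}4.png",optics.get_image(n)[:,:,::-1])
a=cv2.imread("pics/scene4.png")[80:380,200:520];b=cv2.imread("pics/wrist4.png")[50:350,160:480]
cv2.imwrite("pics/end.png",np.hstack([a,b]))
print(bot.get_state()['joints'])
E
```

```text
[-0.21756721  0.33664824 -0.40966069 -1.24546397 -1.13417935 -2.5056545 ]
```

View pics/end.png

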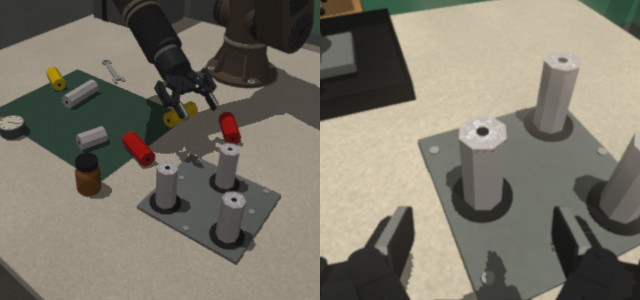

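The column stands upright and centred on the pad (wrist crop 483,170), its top level with the others. The bystanders haven't moved, and the gripper is clear.

```bash
python3 - <<'E'
from m4 import *
cs,cw=optics.camera_info("scene"),optics.camera_info("wrist")
a,b=bore("pics/scene4.png",429,227,5,4),bore("pics/wrist4.png",323,181,12,9);print(tri(cs,[a],cw,[b]))
print(bot.hand_in())
E
```

```text
[[0.535 0.241 0.107 0.   ]]
the job is handed in; nothing more can be done
None
```

The middle (95 mm) spare now stands upright and released on the empty pad; its top measures at x 0.535, y 0.241, z 0.107 m, within about 1 mm of the pad centre and level with the other two, and the job was handed in after about 16 s of robot time.

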